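# Dispense one clean jar lid

### The job

The jar-lid dispenser has just been refilled. Shut its cover, and dispense one lid into the grey tray: push the ejector right up against its stop, feeling for the stop without forcing it, then let go there so that it snaps home by itself and the next lid drops into place. Leave the jars, the plate and the bowl around it where they stand.

Things in the scene. Friction and masses are not known exactly. Their poses are not given: they have to be found in the camera images.
- dispenser: jar-lid dispenser, fixed: steel base channel 81 mm wide, 40 mm tall, rails to 60 mm, from x = -229 to 28 mm, with a clear magazine (81 by 81 mm, top at 150 mm) holding five stacked lids at its +x end. Origin on the table under the magazine's axis; level x axis = the way the lids leave, away from the push tab; z up. The base's front is at x = 0, only a thin lip reaches on over the tray
- slide (a joint): spring-return ejector slide in the channel, m: 0 = home, grows as it is pushed along dispenser +x. Spring force 3 N at home, 9 N at 100 mm. A hard stop ends the stroke between 76 and 106 mm; its setting differs each time and must be felt, and over 20 N on top of the spring forces it. There the blade has put the lowest lid over the lip; let go, it runs home in about 0.2 s and the next lid drops
- slide_tab (a point): middle of the rear (pushing) face of the slide's upright black push tab, 80 mm over the table, at home at dispenser x = -220 mm; moves with the slide, axes those of the dispenser. Tab 40 mm wide (y), 12 mm thick, from 53 to 99 mm over the table, free all round above the rails but for the dog 20 mm in front of it
- slide_dog (a point): front face of the slide's stop dog, where it meets the stop block: dispenser x = -180, y = -46 mm, 66 mm over the table at home; moves with the slide. The dog is a bar 8 mm thick from 60 to 72 mm over the table, y = -49 to 15 mm. The stop block stands on the -y rail at x = -104 to -58 mm, y = -53 to -39 mm, its thumb screw 93 mm tall
- cover (a joint): steel cover hinged along y on the magazine's top edge on the push tab's side, rad: 0 = shut, lying level on the magazine; 1.57 = upright; 1.95 = fully open, leaning back towards the push tab, where it rests at the start. The hinge is free: below about 1.5 the cover (about 100 g) falls shut by its own weight
- cover_hinge (a point): point on the cover's hinge line, middle of its length: dispenser x = -44.5 mm, 150 mm over the table; axes those of the dispenser
- cover_edge (a point): middle of the cover's free edge, 89 mm from the hinge line. The cover is a sheet 84 mm wide and 2 mm thick; its outer face, which looks towards the push tab when open, lies 4 mm off the hinge line
- tray: grey plastic tray, 120 mm (x) by 280 mm (y), 22 mm tall, walls 3 mm, floor 4 mm, held to the far table edge by a metal clamp at its -y end; origin under its centre, x towards the table edge. The dispenser's lip reaches over its near wall
- lid1: lowest jar lid in the magazine, the one to be dispensed: gold-coloured disc 72 mm across, 18 mm thick, 20 g; origin at the centre of its underside, 40 mm over the table at the start
- lid2: second lid from below, same kind, origin 58 mm over the table at the start, 40 mm once it has dropped into the lowest place
- lid5: topmost lid of the stack, same kind, origin 112 mm over the table at the start
- jar1: glass jar, 68 mm across, 110 mm tall, standing in the grey tray on the clamp's other side (tray +y end); a bystander. Origin at the centre of its underside
- jar2: glass jar like it, left of the dispenser on the table; a bystander. Origin at the centre of its underside
- bowl: stainless steel bowl, 190 mm across, 75 mm tall, to the right of the dispenser; a bystander. Origin at the centre of its underside
- plate: white ceramic plate, 180 mm across, 20 mm tall, to the left of the dispenser; a bystander. Origin at the centre of its underside
Things that resemble listed ones, but are neither listed nor needed, are in the scene too. Leave any brown or turquoise look-alike of the lid5 alone.

How it is judged (in metres and radians):
On the way, in this order (a step that is already met when the one before it is completed fails the run):
1. the ejector slide is pressed against its stop (over 1 N on the stop) (contact force between slide and dispenser above 1 N and value of joint slide above 0.07 m).
2. the slide runs home by itself, touched by nothing of the robot (value of joint slide between 0.008 and 0.065 m and velocity of joint slide below -0.12 m/s and contact force between each of the fingers, the arm and slide below 0.05 N), for 0.03 s.
At the end, for the whole second after the job is handed in: The cover is shut (within 0.05 rad), the slide is home (within 3 mm), the lowest lid lies at rest inside the tray, and the other four are stacked in the magazine with the second lid down in the lowest place (lids 2 and 5 within 12 mm of the axis and 5 mm of their height) (value of joint cover below 0.05 rad and value of joint slide below 0.003 m and x of lid1 in the frame of tray between -0.057 and 0.057 m and y of lid1 in the frame of tray between -0.137 and 0.137 m and z of lid1 in the frame of tray between -0.005 and 0.03 m and linear speed of lid1 below 0.02 m/s and x of lid2 in the frame of dispenser between -0.012 and 0.012 m and y of lid2 in the frame of dispenser between -0.012 and 0.012 m and z of lid2 in the frame of dispenser between 0.035 and 0.045 m and x of lid5 in the frame of dispenser between -0.012 and 0.012 m and y of lid5 in the frame of dispenser between -0.012 and 0.012 m and z of lid5 in the frame of dispenser between 0.089 and 0.099 m); the robot touches nothing.
It fails at once if the slide is forced against its stop with more than 20 N (contact force between slide and dispenser above 20 N).
It fails at once if one of the jars, the plate or the bowl is shifted by more than 25 mm (distance of any of jar1, jar2, bowl, plate from where it was at the start of the episode above 0.025 m).
It also fails if it takes over 48 s, if anything falls off the work surface, if the arm or the gripper's body presses on something with over 40 N, if the wrist force passes 120 N, or if a joint passes its speed limit or range.

### The arm

A 6-joint arm with a two-finger parallel gripper is mounted at the origin on the work surface. World frame = base frame: x ahead of the robot, y to its left, z up, the work surface at z = 0. Lengths are in m, angles in degrees, forces in N, time in s.
With the tool pointing down it reaches from about 0.4 to 0.825 m from the base axis. Payload 7 kg.
Tool frame: the origin (TCP) lies on the centre line of the jaws, within the pads' length; the fingertips stand 11 mm ahead of it and the grasp point (between the pads) lies 8 mm behind it; z points along the fingers, y is the direction in which the jaws open and shut (so a half turn about z gives the same grasp; the last joint's range is limited). The gripper opens to 88 mm and grips with 3 to 60 N. Pads are 19 mm wide; open, the fingers measure 130 mm over their backs; the gripper's body (78 mm by 193 mm) begins 47 mm behind the grasp point.
Start: joints at [-57.691, 20.546, 0.682, 0, -70.136, -16.507], TCP at [0.184, -0.649, 0.238] pointing down, gripper open.
Joint ranges: [-176.03, 176.03], [-82.01, 121.73], [-58.28, 71.71], [-173.87, 95.51], [-174.79, -0.11], [-173.66, 173.66]. Speed limits (degrees/s): [136.94, 136.94, 172.46, 180, 180, 180].

### API

Orientations are given as [roll, pitch, yaw] about the fixed x, y, z axes, in that order (R = Rz(yaw) Ry(pitch) Rx(roll)).
In Python, from plant import ctrl, cams, order gives the robot as it stands.
- The arm moves only by the tool jog_arm, never from a script. Its argument "motion" is a list of rows, each an object with "offset": the shift along the tool's x, y, z in mm, a list of three; "roll": the turn about the tool's z in rad; "hand": the finger opening in mm, from 0 to 87.6. A call has 1 to 20 rows; each row is the pose to reach, as a shift and turn from the pose commanded when the call began, along the tool's axes at that moment; what a row does not reach only later rows make up. A row lasts 1/12 s, in which the tool goes at most 41.7 mm and 7.16 degrees, less where a joint would pass 70% of its speed; a pose out of reach is approached as far as the arm can. A call with a gripper value outside its range is refused whole. The fingers move at their own pace and stop on an object; the grip force is fixed at half the most. Time passes only in rows, so rows that repeat a pose let the fingers close. It gives the time, the measured TCP pose, the force and the opening at its end, in the units of the state.
- ctrl.get_obs(): the state, without advancing time (a new reading comes with each control period).
- cams.snapshot(name): name is "scene" or "top"; returns a dict with "img" (384x512x3 uint8, red, green, blue), "K" (3x3 intrinsics, pixels), "cam_to_world" (4x4, takes a point from camera to world coordinates). Camera axes: x right, y down, z forward; pixel columns grow to the right and rows downward; lengths in m; the calibration is good to about 2 mm. A picture is of the moment at which its call begins. There is no depth.
- order.close_job(): hands the job in, once; it reports no verdict.
The state is a dict: "clock": time; "joint_pos": joint angles; "qvel": joint speeds; "tau": joint torques, N m; "tool_pos": TCP position; "orientation": TCP orientation; "force": force on the tool from outside, world axes, zero at the start; "moment": the same for the moment, N m; "opening": finger opening in m.
Only numpy, scipy, OpenCV 4.12 (cv2) and the standard library are available. Lean on these libraries where they do the work, as an engineer would, in place of code of your own. Each camera call takes 0.05 s, during which the arm holds its last target. There are 200 camera calls.

## Working session

There is one attempt and no reset: what is moved stays moved. The work goes in short steps, Python scripts to look and compute and a tool call to move; the robot and the scene stay as the last step left them, time stands still between calls to the robot, and variables do not carry over. Pictures are saved under pics/ and viewed, about 8 in all and at most 12, crops included, and the job is handed in when it is done.

Besides the shell and the picture viewer there is one more tool, called after "Request:" as name(argument=value, ...), one argument or row to a line, values as JSON. jog_arm: Moves the arm, as the interface text tells. Its arguments: {"type":"object","properties":{"motion":{"type":"array"}},"required":["motion"]}

```bash
mkdir -p pics; cat > h.py <<'E'
from plant import ctrl,cams,order
import numpy as np, cv2
def snap(n,f):
    s=cams.snapshot(n); cv2.imwrite('pics/'+f,s['img'][:,:,::-1]); np.savez('pics/'+f[:-4]+'.npz',**s); return s
def ray(s,u,v):
    d=np.linalg.inv(s['K'])@[u,v,1]; T=s['cam_to_world']; return T[:3,3],T[:3,:3]@d
def onz(s,u,v,z):
    o,d=ray(s,u,v); return o+d*(z-o[2])/d[2]
def proj(s,p):
    T=s['cam_to_world']; q=s['K']@(T[:3,:3].T@(np.array(p)-T[:3,3])); return q[:2]/q[2]
E
python3 - <<'E'
from h import *
o=ctrl.get_obs(); print({k:np.round(v,3) for k,v in o.items()})
ims=[]
for n in('scene','top'):
    s=snap(n,n+'0.png'); print(n,np.round(s['cam_to_world'],3).tolist(),s['K'][0,0])
    cv2.imwrite(f'pics/{n}0b.png',cv2.resize(s['img'][:,:,::-1],(800,600),interpolation=cv2.INTER_CUBIC))
E
```

```text
{'clock': np.float64(0.0), 'joint_pos': array([-5.7691e+01,  2.0590e+01,  6.3400e-01, -1.9000e-02, -7.0136e+01,
       -1.6508e+01]), 'qvel': array([-0.011, -0.058,  0.017,  0.085,  0.073, -0.021]), 'tau': array([ 1.0000e-03, -5.8272e+01,  2.9306e+01,  6.9970e+00,  7.0000e-03,
       -0.0000e+00]), 'tool_pos': array([ 0.184, -0.649,  0.237]), 'orientation': array([ 1.79906e+02, -9.00000e-03, -1.64206e+02]), 'force': array([-0.212, -1.113,  0.528]), 'moment': array([ 0.016, -0.019,  0.041]), 'opening': np.float64(0.088)}
scene [[0.3, 0.634, -0.713, 1.128], [0.954, -0.215, 0.21, -0.164], [-0.02, -0.743, -0.669, 0.692], [0.0, 0.0, 0.0, 1.0]] 395.9336749090508
top [[0.013, -0.982, 0.187, 0.333], [-1.0, -0.016, -0.016, 0.04], [0.019, -0.187, -0.982, 1.219], [0.0, 0.0, 0.0, 1.0]] 425.9843663203923
```

View pics/scene0b.png

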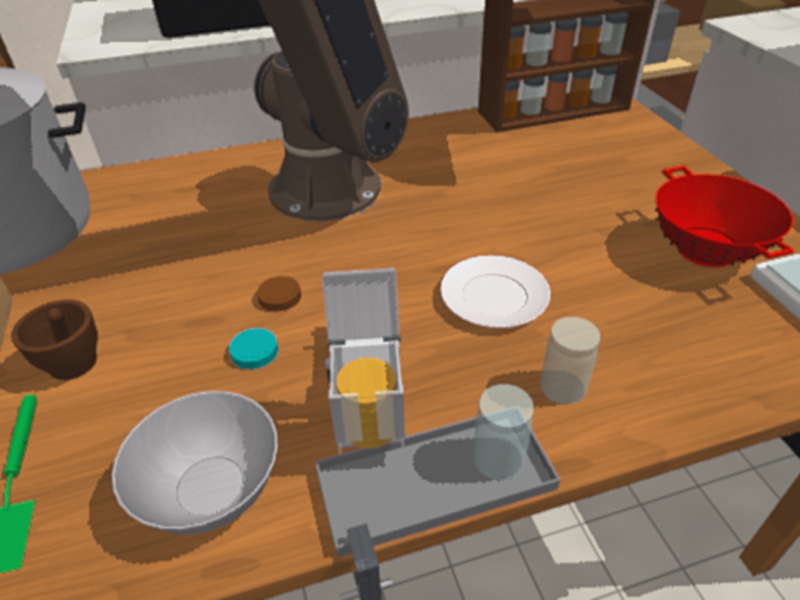

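View pics/top0b.png

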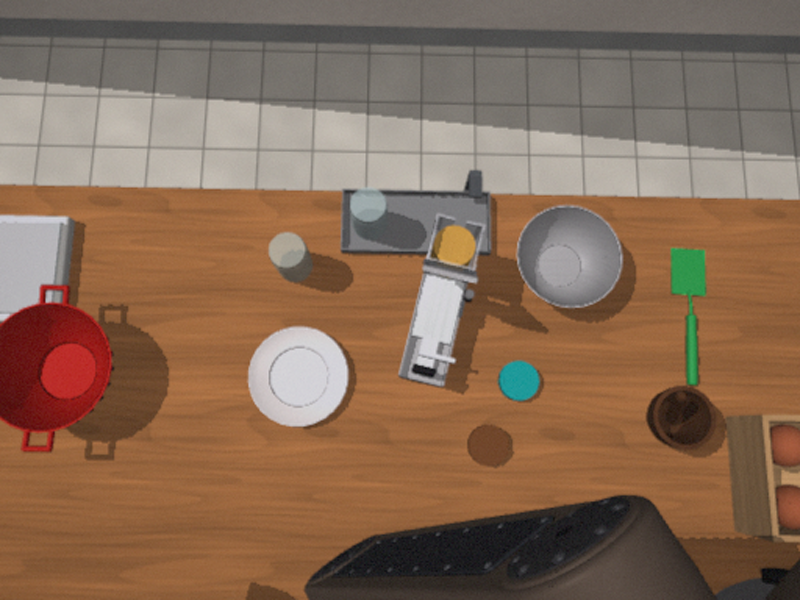

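The scene view shows the gold stack at (365,375) with the cover open behind it at (362,305). The top view shows the gold lid at (455,245), the push tab at (424,368), the bowl at (570,256), the plate at (298,376), jar1 at (368,205) and jar2 at (289,255). Things that could be taken for lid5: turquoise disc (519,381), brown disc (490,445). I choose the gold one in the magazine, and check it in one close crop.

```bash
python3 - <<'E'
from h import *
s=dict(np.load('pics/top0.npz')); im=s['img']; hsv=cv2.cvtColor(im,cv2.COLOR_RGB2HSV)
m=((hsv[...,0]>17)&(hsv[...,0]<27)&(hsv[...,1]>150)&(hsv[...,2]>120)).astype(np.uint8)
m[:, :270]=0;m[:,320:]=0;m[:120]=0;m[190:]=0
c=max(cv2.findContours(m,0,1)[0],key=cv2.contourArea); (u,v),r=cv2.minEnclosingCircle(c); print(u,v,r,cv2.boundingRect(c))
L=onz(s,u,v,.130); print('lid',L, 'diam',2*r*(s['cam_to_world'][2,3]-.13)/426)
g=im.max(2); b=((g<45)).astype(np.uint8); b[:225]=0;b[245:]=0;b[:,:260]=0;b[:,285:]=0
v_,u_=np.nonzero(b); print('black',u_.mean(),v_.mean(),len(u_)); T=onz(s,u_.mean(),v_.mean(),.099); print('tab',T)
cr=im[120:255,240:330,::-1]; cv2.imwrite('pics/c1.png',cv2.resize(cr,None,fx=4.4,fy=4.4,interpolation=cv2.INTER_CUBIC))
E
```

```text
290.73626708984375 157.1593475341797 13.049297332763672 (278, 145, 26, 24)
lid [ 0.64377243 -0.07203139  0.13      ] diam 0.06668865913735043
black 271.0 236.9206349206349 63
tab [ 0.43455354 -0.02263363  0.099     ]
```

View pics/c1.png

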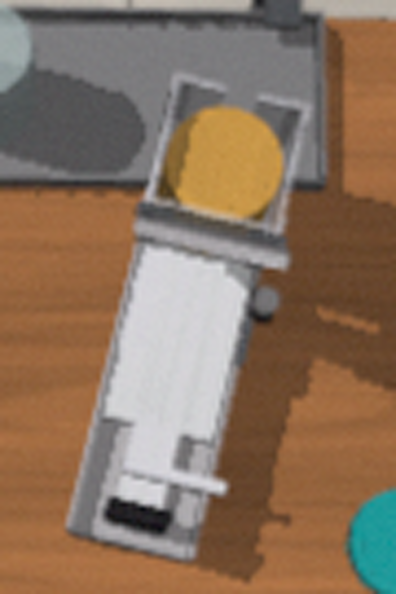

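The crop shows the gold lid at (222,162) in the clear magazine, the black tab at (140,513), the dog bar at (175,478), the thumb screw at (265,302), the cover leaning back at (213,235), and the rear corners at (68,525) and (195,556). I'll cross-check the pose from corners.

```bash
python3 - <<'E'
from h import *
s=dict(np.load('pics/top0.npz'))
f=lambda u,v,z: onz(s,240+u/4.4-.5,120+v/4.4-.5,z)
P={'rearL60':(68,525,.06),'rearR60':(195,557,.06),'magFL':(178,77,.15),'magFR':(308,102,.15),'screw':(266,300,.093),'dogtip':(228,488,.072),'cedgeL':(137,235,.15+.089*np.sin(1.95)),'cedgeR':(287,267,.15+.089*np.sin(1.95)),'tabRL':(107,522,.099),'tabRR':(165,533,.099),'lid':(222,162,.13)}
W={k:f(*p) for k,p in P.items()}
for k,w in W.items(): print(k,np.round(w,4))
a=lambda p,q: np.degrees(np.arctan2(*(W[q]-W[p])[:2][::-1]))
print(a('rearL60','rearR60')+90,a('magFL','magFR')+90,a('cedgeL','cedgeR')+90,a('tabRL','tabRR')+90)
# least-squares 2D fit
M={'rearL60':(-229,40.5),'rearR60':(-229,-40.5),'magFL':(40.5,40.5),'magFR':(40.5,-40.5),'tabRL':(-220,20),'tabRR':(-220,-20),'dogtip':(-184,-49),'lid':(0,0),'screw':(-81,-46)}
A=np.array([M[k] for k in M])/1e3;B=np.array([W[k][:2] for k in M])
a0,b0=A.mean(0),B.mean(0);U,S,V=np.linalg.svd((A-a0).T@(B-b0));R=(U@V).T
t=b0-R@a0;print('origin',t,'yaw',np.degrees(np.arctan2(R[1,0],R[0,0])));print(dict(zip(M,np.round((B-A@R.T-t)@R*1e3,1).tolist())))
E
```

```text
rearL60 [0.4323 0.0188 0.06  ]
rearR60 [ 0.4138 -0.0597  0.06  ]
magFL [ 0.6923 -0.0418  0.15  ]
magFR [ 0.6783 -0.1194  0.15  ]
screw [ 0.5693 -0.1006  0.093 ]
dogtip [ 0.4554 -0.079   0.072 ]
cedgeL [ 0.5747 -0.0134  0.2327]
cedgeR [ 0.5583 -0.0947  0.2327]
tabRL [ 0.4311 -0.0038  0.099 ]
tabRR [ 0.425  -0.0385  0.099 ]
lid [ 0.646 -0.07   0.13 ]
-13.290113859403249 -10.285124805161587 -11.385756747574305 -9.894744181874216
origin [ 0.64671482 -0.07063314] yaw -12.523738619067771
{'rearL60': [0.3, 0.3], 'rearR60': [-0.8, 0.6], 'magFL': [-2.2, -2.4], 'magFR': [0.9, -0.2], 'tabRL': [-5.0, -1.5], 'tabRR': [-3.4, 3.3], 'dogtip': [-1.0, -0.6], 'lid': [-0.8, 0.5], 'screw': [11.9, 0.0]}
```

Request:
jog_arm(
  motion=[
    {"offset": [-14, 14, 0], "roll": 0.05, "hand": 0},
    {"offset": [-42, 42, 0], "roll": 0.15, "hand": 0},
    {"offset": [-488, 493, 0], "roll": 0.494, "hand": 0},
    {"offset": [-488, 493, 0], "roll": 0.494, "hand": 0},
    {"offset": [-488, 493, 0], "roll": 0.494, "hand": 0},
    {"offset": [-488, 493, 0], "roll": 0.494, "hand": 0},
    {"offset": [-488, 493, 0], "roll": 0.494, "hand": 0},
    {"offset": [-488, 493, 0], "roll": 0.494, "hand": 0},
    {"offset": [-488, 493, 0], "roll": 0.494, "hand": 0},
    {"offset": [-488, 493, 0], "roll": 0.494, "hand": 0},
    {"offset": [-488, 493, 0], "roll": 0.494, "hand": 0},
    {"offset": [-488, 493, 0], "roll": 0.494, "hand": 0},
    {"offset": [-488, 493, 0], "roll": 0.494, "hand": 0},
    {"offset": [-488, 493, 0], "roll": 0.494, "hand": 0},
    {"offset": [-488, 493, 0], "roll": 0.494, "hand": 0},
    {"offset": [-488, 493, 0], "roll": 0.494, "hand": 0},
    {"offset": [-488, 493, 0], "roll": 0.494, "hand": 0},
    {"offset": [-488, 493, 0], "roll": 0.494, "hand": 0},
    {"offset": [-488, 493, 0], "roll": 0.494, "hand": 0},
    {"offset": [-488, 493, 22], "roll": 0.494, "hand": 0},
  ],
)

```text
clock: 1.77
tool_pos: [0.5215, -0.0411, 0.2184]
orientation: [179.9, 0.3, 167.7]
force: [0.5, 0.6, -0.2]
opening: 0.0002
```

Request:
jog_arm(
  motion=[
    {"offset": [-15, 0, 0], "roll": 0, "hand": 0},
    {"offset": [-30, 0, 0], "roll": 0, "hand": 0},
    {"offset": [-40, 0, 0], "roll": 0, "hand": 0},
    {"offset": [-50, 0, 0], "roll": 0, "hand": 0},
    {"offset": [-60, 0, 0], "roll": 0, "hand": 0},
    {"offset": [-70, 0, 0], "roll": 0, "hand": 0},
    {"offset": [-80, 0, 0], "roll": 0, "hand": 0},
    {"offset": [-88, 0, 0], "roll": 0, "hand": 0},
    {"offset": [-95, 0, 0], "roll": 0, "hand": 0},
    {"offset": [-95, 0, 0], "roll": 0, "hand": 0},
    {"offset": [-95, 0, 0], "roll": 0, "hand": 0},
    {"offset": [-95, 0, 0], "roll": 0, "hand": 0},
    {"offset": [-95, 0, 0], "roll": 0, "hand": 0},
  ],
)

```text
clock: 2.85
tool_pos: [0.6115, -0.0627, 0.2157]
orientation: [180.0, -0.0, 167.5]
force: [-0.6, 0.3, -0.4]
opening: 0.0003
```

```bash
python3 - <<'E'
from h import *
s=snap('scene','s1.png'); print(ctrl.get_obs()['clock'])
cv2.imwrite('pics/s1c.png',cv2.resize(s['img'][100:320,150:380,::-1],None,fx=2.6,fy=2.6))
E
```

```text
2.9
```

View pics/s1c.png

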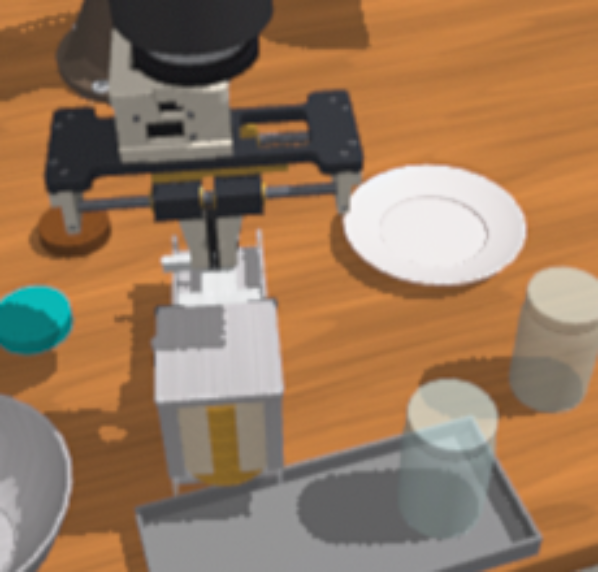

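The crop shows the cover lying level on the magazine at (218,350), lids still stacked behind it at (222,440). Next I go behind the tab.

Request:
jog_arm(
  motion=[
    {"offset": [20, 0, 0], "roll": 0, "hand": 0},
    {"offset": [60, 0, 0], "roll": 0, "hand": 0},
    {"offset": [100, 0, 0], "roll": 0, "hand": 0},
    {"offset": [140, 0, 0], "roll": 0, "hand": 0},
    {"offset": [180, 0, 0], "roll": 0, "hand": 0},
    {"offset": [209, 0, 0], "roll": 0, "hand": 0},
    {"offset": [209, 0, 0], "roll": 0, "hand": 0},
    {"offset": [209, 0, 30], "roll": 0, "hand": 0},
    {"offset": [209, 0, 65], "roll": 0, "hand": 0},
    {"offset": [209, 0, 95], "roll": 0, "hand": 0},
    {"offset": [209, 0, 123], "roll": 0, "hand": 0},
    {"offset": [209, 0, 123], "roll": 0, "hand": 0},
    {"offset": [209, 0, 123], "roll": 0, "hand": 0},
  ],
)

```text
clock: 3.98
tool_pos: [0.4071, -0.0179, 0.0924]
orientation: [-179.9, -0.1, 167.5]
force: [0.1, -0.4, 0.2]
opening: 0.0005
```

```bash
python3 - <<'E'
from h import *
s=snap('scene','s2.png'); o=ctrl.get_obs();print(o['clock'],o['tool_pos'],o['force'])
d=np.array([.976,-.217,0]);y=np.array([.217,.976,0]);O=np.array([.646,-.0705,0])
print((o['tool_pos']-O)@d,(o['tool_pos']-O)@y)
cv2.imwrite('pics/s2c.png',cv2.resize(s['img'][120:300,170:300,::-1],None,fx=3.2,fy=3.2,interpolation=cv2.INTER_CUBIC))
E
```

```text
4.0333 [ 0.4082989  -0.01746404  0.09353169] [ 0.31951958 -0.33127658  0.52649398]
-0.24350507506505975 0.00018195957171337273
```

View pics/s2c.png

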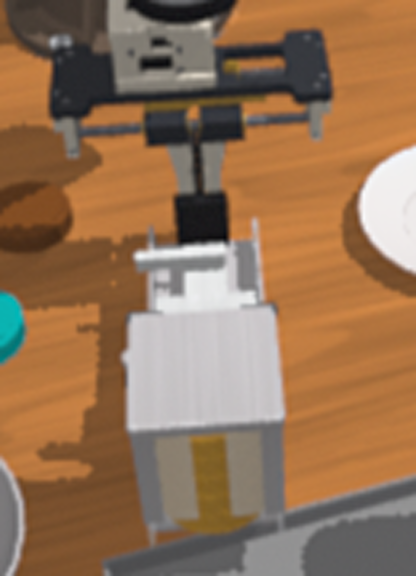

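The crop shows the black tab at (200,218), with the closed fingers right behind it and centred. Push to a slide value of about 65 mm, short of the stop's nearest setting.

Request:
jog_arm(
  motion=[
    {"offset": [-4, 0, 0], "roll": 0, "hand": 0},
    {"offset": [-8, 0, 0], "roll": 0, "hand": 0},
    {"offset": [-12, 0, 0], "roll": 0, "hand": 0},
    {"offset": [-16, 0, 0], "roll": 0, "hand": 0},
    {"offset": [-22, 0, 0], "roll": 0, "hand": 0},
    {"offset": [-28, 0, 0], "roll": 0, "hand": 0},
    {"offset": [-34, 0, 0], "roll": 0, "hand": 0},
    {"offset": [-40, 0, 0], "roll": 0, "hand": 0},
    {"offset": [-46, 0, 0], "roll": 0, "hand": 0},
    {"offset": [-52, 0, 0], "roll": 0, "hand": 0},
    {"offset": [-58, 0, 0], "roll": 0, "hand": 0},
    {"offset": [-64, 0, 0], "roll": 0, "hand": 0},
    {"offset": [-70, 0, 0], "roll": 0, "hand": 0},
    {"offset": [-75, 0, 0], "roll": 0, "hand": 0},
    {"offset": [-78, 0, 0], "roll": 0, "hand": 0},
    {"offset": [-78, 0, 0], "roll": 0, "hand": 0},
    {"offset": [-78, 0, 0], "roll": 0, "hand": 0},
    {"offset": [-78, 0, 0], "roll": 0, "hand": 0},
  ],
)

```text
clock: 5.53
tool_pos: [0.4825, -0.0351, 0.0924]
orientation: [-179.9, -0.2, 167.4]
force: [-5.8, 0.1, 3.9]
opening: 0.0006
```

```bash
cat >> h.py <<'E'
def st():
    o=ctrl.get_obs(); d=np.array([.976,-.217,0]);y=np.array([.217,.976,0]);O=np.array([.646,-.0705,0])
    print(o['clock'],'x',round((o['tool_pos']-O)@d*1e3,2),'y',round((o['tool_pos']-O)@y*1e3,2),'z',o['tool_pos'][2],'F',round(-o['force']@d,2))
E
python3 -c "
from h import *
st()"
```

```text
5.5333 x -167.28 y -0.9 z 0.09238738096759623 F 5.66
```

Request:
jog_arm(
  motion=[
    {"offset": [-2, 0, 0], "roll": 0, "hand": 0},
    {"offset": [-4, 0, 0], "roll": 0, "hand": 0},
    {"offset": [-6, 0, 0], "roll": 0, "hand": 0},
    {"offset": [-8, 0, 0], "roll": 0, "hand": 0},
    {"offset": [-8, 0, 0], "roll": 0, "hand": 0},
    {"offset": [-8, 0, 0], "roll": 0, "hand": 0},
  ],
)

```text
clock: 6.03
tool_pos: [0.4901, -0.0368, 0.0924]
orientation: [-179.9, -0.2, 167.4]
force: [-7.0, 0.3, 5.2]
opening: 0.0005
```

```bash
python3 -c "
from h import *
st()"
```

```text
6.0333 x -159.47 y -0.99 z 0.09239272920526934 F 6.88
```

Request:
jog_arm(
  motion=[
    {"offset": [-1, 0, 0], "roll": 0, "hand": 0},
    {"offset": [-2, 0, 0], "roll": 0, "hand": 0},
    {"offset": [-2, 0, 0], "roll": 0, "hand": 0},
    {"offset": [-2, 0, 0], "roll": 0, "hand": 0},
  ],
)

```text
clock: 6.37
tool_pos: [0.4919, -0.0373, 0.0924]
orientation: [-179.9, -0.2, 167.4]
force: [-7.0, 1.2, 5.3]
opening: 0.0005
```

```bash
python3 -c "
from h import *
st()"
```

```text
6.3667 x -157.66 y -1.0 z 0.09237399270442528 F 7.11
```

Request:
jog_arm(
  motion=[
    {"offset": [-1, 0, 0], "roll": 0, "hand": 0},
    {"offset": [-2, 0, 0], "roll": 0, "hand": 0},
    {"offset": [-2, 0, 0], "roll": 0, "hand": 0},
    {"offset": [-2, 0, 0], "roll": 0, "hand": 0},
  ],
)

```text
clock: 6.7
tool_pos: [0.4938, -0.0377, 0.0924]
orientation: [-179.9, -0.2, 167.4]
force: [-8.1, 1.7, 6.2]
opening: 0.0007
```

Request:
jog_arm(
  motion=[
    {"offset": [-1, 0, 0], "roll": 0, "hand": 0},
    {"offset": [-2, 0, 0], "roll": 0, "hand": 0},
    {"offset": [-2, 0, 0], "roll": 0, "hand": 0},
    {"offset": [-2, 0, 0], "roll": 0, "hand": 0},
  ],
)

```text
clock: 7.03
tool_pos: [0.4957, -0.0381, 0.0924]
orientation: [-179.9, -0.2, 167.4]
force: [-6.9, 1.0, 5.0]
opening: 0.0003
```

Request:
jog_arm(
  motion=[
    {"offset": [-1, 0, 0], "roll": 0, "hand": 0},
    {"offset": [-2, 0, 0], "roll": 0, "hand": 0},
    {"offset": [-2, 0, 0], "roll": 0, "hand": 0},
    {"offset": [-2, 0, 0], "roll": 0, "hand": 0},
  ],
)

```text
clock: 7.37
tool_pos: [0.4976, -0.0386, 0.0924]
orientation: [-179.9, -0.2, 167.4]
force: [-8.9, 1.7, 5.2]
opening: 0.0004
```

Request:
jog_arm(
  motion=[
    {"offset": [-1, 0, 0], "roll": 0, "hand": 0},
    {"offset": [-2, 0, 0], "roll": 0, "hand": 0},
    {"offset": [-2, 0, 0], "roll": 0, "hand": 0},
    {"offset": [-2, 0, 0], "roll": 0, "hand": 0},
  ],
)

```text
clock: 7.7
tool_pos: [0.4995, -0.039, 0.0924]
orientation: [-179.9, -0.2, 167.4]
force: [-7.6, 1.0, 6.9]
opening: 0.0004
```

Request:
jog_arm(
  motion=[
    {"offset": [-1, 0, 0], "roll": 0, "hand": 0},
    {"offset": [-2, 0, 0], "roll": 0, "hand": 0},
    {"offset": [-2, 0, 0], "roll": 0, "hand": 0},
    {"offset": [-2, 0, 0], "roll": 0, "hand": 0},
  ],
)

```text
clock: 8.03
tool_pos: [0.5014, -0.0395, 0.0924]
orientation: [-179.9, -0.2, 167.4]
force: [-8.5, 1.4, 5.3]
opening: 0.0005
```

Request:
jog_arm(
  motion=[
    {"offset": [-1, 0, 0], "roll": 0, "hand": 0},
    {"offset": [-2, 0, 0], "roll": 0, "hand": 0},
    {"offset": [-2, 0, 0], "roll": 0, "hand": 0},
    {"offset": [-2, 0, 0], "roll": 0, "hand": 0},
  ],
)

```text
clock: 8.37
tool_pos: [0.5033, -0.0399, 0.0924]
orientation: [-179.9, -0.2, 167.4]
force: [-8.3, 0.8, 5.4]
opening: 0.0001
```

Request:
jog_arm(
  motion=[
    {"offset": [-1, 0, 0], "roll": 0, "hand": 0},
    {"offset": [-2, 0, 0], "roll": 0, "hand": 0},
    {"offset": [-2, 0, 0], "roll": 0, "hand": 0},
    {"offset": [-2, 0, 0], "roll": 0, "hand": 0},
  ],
)

```text
clock: 8.7
tool_pos: [0.5052, -0.0404, 0.0923]
orientation: [-179.9, -0.2, 167.4]
force: [-8.2, 0.9, 6.3]
opening: 0.0005
```

Request:
jog_arm(
  motion=[
    {"offset": [-1, 0, 0], "roll": 0, "hand": 0},
    {"offset": [-2, 0, 0], "roll": 0, "hand": 0},
    {"offset": [-2, 0, 0], "roll": 0, "hand": 0},
    {"offset": [-2, 0, 0], "roll": 0, "hand": 0},
  ],
)

```text
clock: 9.03
tool_pos: [0.5072, -0.0408, 0.0924]
orientation: [-179.9, -0.2, 167.4]
force: [-8.8, 0.5, 7.2]
opening: 0.0005
```

Request:
jog_arm(
  motion=[
    {"offset": [-1, 0, 0], "roll": 0, "hand": 0},
    {"offset": [-2, 0, 0], "roll": 0, "hand": 0},
    {"offset": [-2, 0, 0], "roll": 0, "hand": 0},
    {"offset": [-2, 0, 0], "roll": 0, "hand": 0},
  ],
)

```text
clock: 9.37
tool_pos: [0.5091, -0.0413, 0.0924]
orientation: [-179.9, -0.2, 167.4]
force: [-8.8, 1.5, 6.6]
opening: 0.0005
```

Request:
jog_arm(
  motion=[
    {"offset": [-1, 0, 0], "roll": 0, "hand": 0},
    {"offset": [-2, 0, 0], "roll": 0, "hand": 0},
    {"offset": [-2, 0, 0], "roll": 0, "hand": 0},
    {"offset": [-2, 0, 0], "roll": 0, "hand": 0},
  ],
)

```text
clock: 9.7
tool_pos: [0.511, -0.0417, 0.0924]
orientation: [-179.9, -0.2, 167.4]
force: [-8.3, 0.5, 6.3]
opening: 0.0004
```

Request:
jog_arm(
  motion=[
    {"offset": [-1, 0, 0], "roll": 0, "hand": 0},
    {"offset": [-2, 0, 0], "roll": 0, "hand": 0},
    {"offset": [-2, 0, 0], "roll": 0, "hand": 0},
    {"offset": [-2, 0, 0], "roll": 0, "hand": 0},
  ],
)

```text
clock: 10.03
tool_pos: [0.5129, -0.0421, 0.0923]
orientation: [-179.9, -0.3, 167.4]
force: [-9.6, 1.0, 7.1]
opening: 0.0004
```

Request:
jog_arm(
  motion=[
    {"offset": [-1, 0, 0], "roll": 0, "hand": 0},
    {"offset": [-2, 0, 0], "roll": 0, "hand": 0},
    {"offset": [-2, 0, 0], "roll": 0, "hand": 0},
    {"offset": [-2, 0, 0], "roll": 0, "hand": 0},
  ],
)

```text
clock: 10.37
tool_pos: [0.5148, -0.0426, 0.0923]
orientation: [-179.9, -0.3, 167.4]
force: [-9.6, 1.1, 7.8]
opening: 0.0006
```

Request:
jog_arm(
  motion=[
    {"offset": [-1, 0, 0], "roll": 0, "hand": 0},
    {"offset": [-2, 0, 0], "roll": 0, "hand": 0},
    {"offset": [-2, 0, 0], "roll": 0, "hand": 0},
    {"offset": [-2, 0, 0], "roll": 0, "hand": 0},
  ],
)

```text
clock: 10.7
tool_pos: [0.5167, -0.043, 0.0923]
orientation: [-179.9, -0.3, 167.4]
force: [-9.2, 1.8, 7.4]
opening: 0.0003
```

Request:
jog_arm(
  motion=[
    {"offset": [-1, 0, 0], "roll": 0, "hand": 0},
    {"offset": [-2, 0, 0], "roll": 0, "hand": 0},
    {"offset": [-2, 0, 0], "roll": 0, "hand": 0},
    {"offset": [-2, 0, 0], "roll": 0, "hand": 0},
  ],
)

```text
clock: 11.03
tool_pos: [0.5186, -0.0435, 0.0923]
orientation: [-179.9, -0.3, 167.4]
force: [-9.5, 0.5, 7.4]
opening: 0.0007
```

Request:
jog_arm(
  motion=[
    {"offset": [-1, 0, 0], "roll": 0, "hand": 0},
    {"offset": [-2, 0, 0], "roll": 0, "hand": 0},
    {"offset": [-2, 0, 0], "roll": 0, "hand": 0},
    {"offset": [-2, 0, 0], "roll": 0, "hand": 0},
  ],
)

```text
clock: 11.37
tool_pos: [0.5205, -0.0439, 0.0923]
orientation: [-179.9, -0.3, 167.4]
force: [-9.6, 0.6, 7.6]
opening: 0.0004
```

Request:
jog_arm(
  motion=[
    {"offset": [-1, 0, 0], "roll": 0, "hand": 0},
    {"offset": [-2, 0, 0], "roll": 0, "hand": 0},
    {"offset": [-2, 0, 0], "roll": 0, "hand": 0},
    {"offset": [-2, 0, 0], "roll": 0, "hand": 0},
  ],
)

```text
clock: 11.7
tool_pos: [0.5225, -0.0444, 0.0923]
orientation: [-179.9, -0.3, 167.4]
force: [-10.0, 0.7, 7.6]
opening: 0.0007
```

Request:
jog_arm(
  motion=[
    {"offset": [-1, 0, 0], "roll": 0, "hand": 0},
    {"offset": [-2, 0, 0], "roll": 0, "hand": 0},
    {"offset": [-2, 0, 0], "roll": 0, "hand": 0},
    {"offset": [-2, 0, 0], "roll": 0, "hand": 0},
  ],
)

```text
clock: 12.03
tool_pos: [0.5237, -0.0447, 0.0922]
orientation: [-179.9, -0.3, 167.4]
force: [-12.3, 3.2, 9.0]
opening: 0.0004
```

```bash
python3 - <<'E'
from h import *
st()
for n in('scene','top'):
    s=snap(n,n+'3.png')
    if n=='scene': a=cv2.resize(s['img'][150:330,160:300,::-1],(420,540),interpolation=cv2.INTER_CUBIC)
    else: b=cv2.resize(s['img'][115:255,245:340,::-1],(366,540),interpolation=cv2.INTER_CUBIC)
cv2.imwrite('pics/c3.png',np.hstack([a,b]))
E
```

```text
12.0333 x -124.98 y -1.38 z 0.09224027400342565 F 12.67
```

View pics/c3.png

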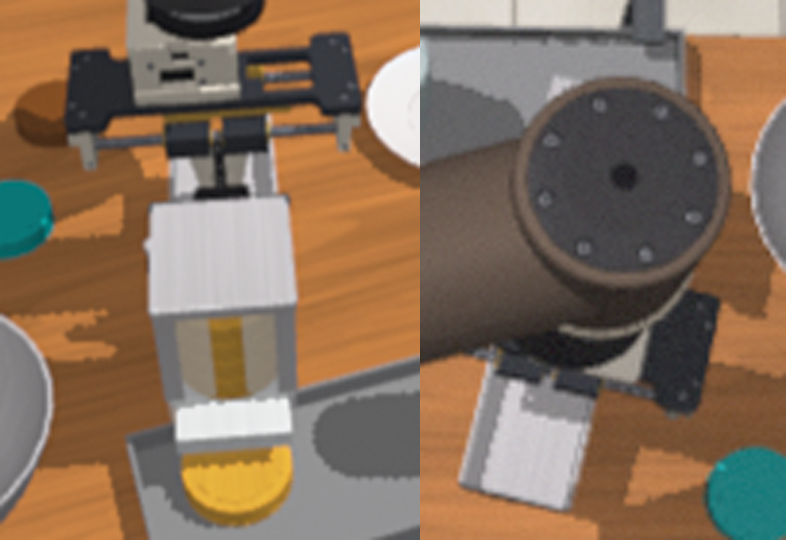

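The crop shows lid 1 pushed out over the lip at (237,480), the white blade at (233,425), and the cover still shut. The force rose and travel fell short, which suggests the stop. One more small step confirms it.

Request:
jog_arm(
  motion=[
    {"offset": [-0.5, 0, 0], "roll": 0, "hand": 0},
    {"offset": [-1, 0, 0], "roll": 0, "hand": 0},
    {"offset": [-1, 0, 0], "roll": 0, "hand": 0},
    {"offset": [-1, 0, 0], "roll": 0, "hand": 0},
  ],
)

```text
clock: 12.47
tool_pos: [0.5237, -0.0448, 0.0922]
orientation: [-179.9, -0.4, 167.4]
force: [-15.8, 5.1, 11.8]
opening: 0.0002
```

The stop is confirmed: no further travel, and force up 4 N (about 7 N on the stop). Release by lifting straight up fast.

Request:
jog_arm(
  motion=[
    {"offset": [1, 0, -41], "roll": 0, "hand": 0},
    {"offset": [1, 0, -80], "roll": 0, "hand": 0},
    {"offset": [1, 0, -110], "roll": 0, "hand": 0},
    {"offset": [1, 0, -120], "roll": 0, "hand": 0},
    {"offset": [1, 0, -120], "roll": 0, "hand": 0},
    {"offset": [1, 0, -120], "roll": 0, "hand": 0},
    {"offset": [40, 0, -120], "roll": 0, "hand": 0},
    {"offset": [80, 0, -140], "roll": 0, "hand": 0},
    {"offset": [120, 0, -140], "roll": 0, "hand": 0},
    {"offset": [120, -40, -140], "roll": 0, "hand": 0},
    {"offset": [120, -80, -140], "roll": 0, "hand": 0},
    {"offset": [120, -120, -140], "roll": 0, "hand": 0},
    {"offset": [120, -160, -140], "roll": 0, "hand": 0},
    {"offset": [120, -200, -140], "roll": 0, "hand": 0},
    {"offset": [120, -240, -140], "roll": 0, "hand": 0},
    {"offset": [120, -280, -140], "roll": 0, "hand": 0},
    {"offset": [120, -300, -140], "roll": 0, "hand": 0},
    {"offset": [120, -300, -140], "roll": 0, "hand": 0},
  ],
)

```text
clock: 13.97
tool_pos: [0.3441, -0.3139, 0.2304]
orientation: [180.0, -0.2, 167.3]
force: [-0.3, -0.6, 0.2]
opening: 0.0004
```

```bash
python3 - <<'E'
from h import *
st()
for n in('scene','top'):
    s=snap(n,n+'4.png')
    if n=='scene': a=cv2.resize(s['img'][150:350,160:380,::-1],(484,440),interpolation=cv2.INTER_CUBIC)
    else: b=cv2.resize(s['img'][115:255,240:340,::-1],(314,440),interpolation=cv2.INTER_CUBIC)
cv2.imwrite('pics/c4.png',np.hstack([a,b]))
E
```

```text
13.9667 x -241.86 y -303.07 z 0.2304432221253413 F 0.2
```

View pics/c4.png

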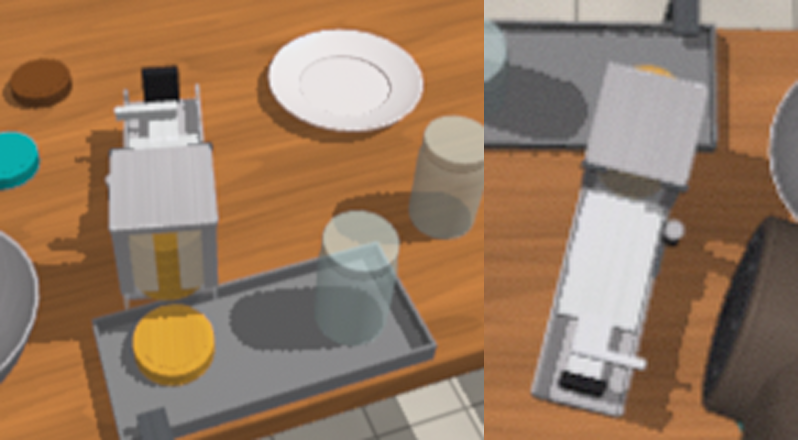

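The crop shows the lid flat in the tray at (173,343), the slide back with its tab at (160,83), the cover shut, the stack down to the lip, and the bystanders in place. I'll check the tab pixel against the start, then hand in.

```bash
python3 - <<'E'
from h import *
for f in('top0','top4'):
    g=np.load(f'pics/{f}.npz')['img'].max(2); b=g<45; b[:225]=0;b[245:]=0;b[:,:260]=0;b[:,285:]=0
    v,u=np.nonzero(b); print(f,u.mean(),v.mean(),len(u))
s=dict(np.load('pics/scene4.npz')); h=cv2.cvtColor(s['img'],cv2.COLOR_RGB2HSV)
m=((h[...,0]>17)&(h[...,0]<28)&(h[...,1]>150)&(h[...,2]>190)).astype(np.uint8); m[:288]=0
v,u=np.nonzero(m); print('lid1',onz(s,u.mean(),v.mean(),.022),len(u))
if abs(np.diff([0,0])[0])==0: print(order.close_job())
E
```

```text
top0 271.0 236.9206349206349 63
top4 271.08474576271186 236.89830508474577 59
lid1 [ 0.71256354 -0.08723188  0.022     ] 809
the job is handed in; nothing more can be done
None
```

The lid is dispensed and the job is handed in, at about 14 s on the robot's clock. No verdict was reported.

- **Cover:** I pushed it past upright with the closed fingers and it fell shut. The last pictures show it lying level on the magazine.
- **Ejector:** I pushed the tab in 2 mm steps. The stop came at about 105 to 107 mm of stroke: the tool stopped moving and the force rose to about 7 N on the stop. The limit is 20 N.
- **Release:** I lifted the fingers straight up off the tab and the slide returned home. The tab in the top view is within 0.1 pixel of where it started. I had no reading of its speed on the way back.
- **Lids:** In the last picture the gold lid lies flat in the tray, at about (0.713, -0.087) m. The remaining stack sits down at the lip, but I judged that by eye through the front of the magazine and did not measure lid 2 and lid 5.
- **Bystanders:** The plate and both jars look unmoved in the last pictures. The bowl was only partly in view, but nothing went near it. I did not measure any of them. The arm ended well clear, with about zero force on the tool.

One measurement disagreed. The stop block's thumb screw measured about 12 mm further forward than I had assumed when fitting the dispenser's pose. That was my guess that it stood at the middle of the block, and the other points fitted to within about 5 mm.

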